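Roll the coin case under the shelf lamp and switch it on

TASK

Roll the round rosewood coin case along the mat with your fingertips on its top, never pushing it from the side and never gripping or lifting it, until it has stopped lying wholly on the cork viewing strip by the lamp. Then light the lamp by pushing the black toggle on the low side panel fully over, away from the robot, and leave everything else undisturbed.

Things in the scene. Friction and masses are not known exactly. Their poses are not given: they have to be found in the camera images.
- case: loose round rosewood coin case with brass bands, a cylinder 64 mm in diameter, 120 mm long, about 0.45 kg, lying on the mat. Origin at its centre, on its axis; its own x is that axis; y and z turn as it rolls. It has to roll 75 to 140 mm in the +y direction of strip; let go, it stops almost at once. A fingertip resting on its top does not slip: the case moves half as far as the fingertip.
- case_end_a (a point): centre of the case's end face at its own -x, on the axis
- case_end_b (a point): centre of the case's end face at its own +x, on the axis
- strip (a point): centre of the cork viewing strip, flush with the mat's top, 4 mm above the shelf. x along the strip (away from the robot at yaw 0), y across it, z up. The strip is 100 mm wide (y) and 220 mm long (x): the case is wholly on it when both its ends are within 18 mm of the middle line in y and its centre within 50 mm in x.
- mat: fixed grey felt mat, 220 mm (x) by 320 mm (y), 4 mm thick, origin at the centre of its underside; the strip's middle line lies 55 mm to its +y. A small fixed lamp, 170 mm tall, stands beyond its far left corner: foot at x 150, y 150 mm, head at x 120, y 130 mm from this origin.
- toggle (a joint): black toggle lever, angle in rad: 0 leaning towards the robot (off), 1.0 fully over, away from the robot (on); it starts between 0 and 0.1, stays where it is left and needs about 2 N at its tip
- toggle_tip (a point): centre of the 26 mm ball at the toggle's tip. The lever is 50 mm long and pivots 67 mm above the shelf; at joint value 0.5 it stands upright. Moves with the lever.
- panel: low fixed side panel of dark elm left of the mat, 260 mm (x) by 75 mm (y) by 45 mm tall, origin at the centre of its underside, right below the toggle's pivot. The toggle swings from its -x towards its +x (+x points away from the robot at yaw 0). The toggle's black housing on it is 70 mm (x) by 50 mm (y) by 25 mm tall.
- coin_box: bystander, loose: lacquered rosewood coin box 104 x 144 x 62 mm, right of the mat; origin at the centre of its underside
- tray: bystander, loose: shallow silver-plated tray 100 x 150 x 12 mm, right of the mat; origin at the centre of its underside
- loupe: bystander, loose: nickel loupe on a round-footed stand, 60 mm foot, 103 mm tall, beyond the mat; origin at the centre of its underside
- capsules: bystander, loose: stack of clear coin capsules, diameter 48 mm, 40 mm tall, beyond the mat; origin at the centre of its underside
Not all that is in view belongs to the job. What is shaped like the case but green or purple is not meant.

How it is judged (in metres and radians):
On the way, in this order (a step that is already met when the one before it is completed fails the run):
1. the case has turned by more than 1 rad about its axis (it rolls, it is not dragged) (angle between case's own z axis and vertical above 1 rad).
2. the case has stopped, lying wholly on the strip (y of case_end_a in the frame of strip between -0.018 and 0.018 m and y of case_end_b in the frame of strip between -0.018 and 0.018 m and x of case in the frame of strip between -0.05 and 0.05 m and height (world z) of case below 0.041 m and linear speed of case below 0.01 m/s), for 0.3 s.
3. then the toggle is pushed over (value of joint toggle above 0.85 rad), for 0.2 s.
At the end, for the whole second after the job is handed in: The case lies on its side on the mat, at rest (under 10 mm/s), both ends within 18 mm of the strip's middle line, its centre within 50 mm of the strip's centre along it; the toggle is at 0.85 rad or more of 1.0; each bystander is within 15 mm of its start (all of step 2 and value of joint toggle above 0.85 rad and distance of each of coin_box, tray, loupe, capsules from where it was at the start of the episode below 0.015 m); the robot touches nothing.
It fails at once if the case is lifted (its centre more than 46 mm above the shelf; it rests at 36 mm) (height (world z) of case above 0.046 m).
It fails at once if the fingers push the case from the side or straddle it (touch it while the grasp point is lower than 60 mm above the shelf; the top of the case is at 68 mm) (contact force between the fingers and case above 0.5 N and height (world z) of the grasp point below 0.06 m).
It fails at once if a bystander is shifted by more than 20 mm (distance of any of coin_box, tray, loupe, capsules from where it was at the start of the episode above 0.02 m).
It also fails if it takes over 58 s, if anything falls off the work surface, if the arm or the gripper's body presses on something with over 40 N, if the wrist force passes 120 N, or if a joint passes its speed limit or range.

ROBOT

A 6-joint arm with a two-finger parallel gripper is mounted at the origin on the work surface. World frame = base frame: x ahead of the robot, y to its left, z up, the work surface at z = 0. Lengths are in m, angles in degrees, forces in N, time in s.
With the tool pointing down it reaches from about 0.35 to 0.875 m from the base axis. Payload 4.2 kg.
Tool frame: the origin (TCP) lies midway between the tips of the shut fingers; the grasp point (between the pads) lies 19 mm behind it (r.grasp_offset is the distance from the TCP to the grasp point, in m); z points along the fingers, y is the direction in which the jaws open and shut (so a half turn about z gives the same grasp; the last joint's range is limited). The gripper opens to 87 mm and grips with 3 to 60 N. Pads are 19 mm wide; open, the fingers measure 117 mm over their backs; the gripper's body (75 mm by 190 mm) begins 51 mm behind the grasp point.
Start: joints at [84.718, 22.042, 0.453, 0, -68.411, -14.817], TCP at [0.215, 0.587, 0.223] pointing down, gripper open.
Joint ranges: [-179.83, 179.83], [-69.29, 118.12], [-61.27, 80.66], [-181.25, 117.63], [-171.15, -9.14], [-177.46, 177.46]. Speed limits (degrees/s): [159.86, 159.86, 180, 180, 180, 180].

INTERFACE

Orientations are given as a 3x3 rotation matrix whose columns are the frame's x, y, z axes.
In Python, from station import r gives the robot as it stands.
- The arm moves only by the shell command python3 -m crank 'ROWS'. ROWS is JSON, a list of rows, each a list of 3 entries, a list of its own where there are three numbers: the closure, from -1 (fully open) to 1 (shut), so that 0 is half open, then the shift along the tool's x, y, z as a fraction of full scale, then the turn, a rotation vector about the tool's x, y, z as a fraction of full scale. In form: [[fingers, [dx, dy, dz], [wx, wy, wz]], ...]. A call has 1 to 8 rows; each row shifts and turns the commanded pose from where the row before left it, along the tool's axes as they then stand; what a row does not reach is not made up. Full scale, the value 1, is 100 mm for a shift and 45 degrees for a turn. A row lasts 1/10 s, in which the tool goes at most 50 mm and 8.59 degrees, less where a joint would pass 70% of its speed; a pose out of reach is approached as far as the arm can. A call with a number of a shift or a turn outside -1 to 1 is refused whole. A call with a gripper value outside its range is refused whole. The fingers move at their own pace and stop on an object; the grip force is fixed at half the most. Time passes only in rows, so rows that do not move let the fingers close. It gives the time, the measured TCP pose, the force and the opening at its end, in the units of the state.
- r.sense(): the state, without advancing time (a new reading comes with each control period).
- r.capture(name): name is "side" or "top"; returns a dict with "img" (480x640x3 uint8, blue, green, red), "fx", "fy", "cx", "cy" (pixels), "dist" ([k1, k2, p1, p2, k3] as OpenCV has them; the pictures are not rectified), "R" (3x3) and "t" (3): a world point X has camera coordinates R X + t. Camera axes: x right, y down, z forward; pixel columns grow to the right and rows downward; lengths in m; the calibration is good to about 2 mm. A picture is of the moment at which its call begins. There is no depth.
- r.finish_job(): hands the job in, once; it reports no verdict.
The state is a dict: "time_s": time; "joints": joint angles; "joint_velocities": joint speeds; "effort": joint torques, N m; "tcp_pos": TCP position; "ee_rot": TCP orientation; "wrist_force": force on the tool from outside, world axes, zero at the start; "moment": the same for the moment, N m; "gripper_width": opening from 0.0 (shut) to 1.0 (fully open).
Only numpy, scipy, OpenCV 4.12 (cv2) and the standard library are available. Lean on these libraries where they do the work, as an engineer would, in place of code of your own. Each camera call takes 0.05 s, during which the arm holds its last target.

## Working session

There is one attempt and no reset: what is moved stays moved. The work goes in short steps, Python scripts to look and compute and a shell command to move; the robot and the scene stay as the last step left them, time stands still between calls to the robot, and variables do not carry over. Pictures are saved under pics/ and viewed, and the job is handed in when it is done.

```bash
mkdir -p pics; ls; python3 - <<'E'
from station import r
import cv2,numpy as np
s=r.sense();print({k:np.round(v,3).tolist() for k,v in s.items()})
for n in("side","top"):
    c=r.capture(n);cv2.imwrite(f"pics/{n}0.png",c["img"]);print(n,c["fx"],c["fy"],c["cx"],c["cy"],c["dist"],np.round(c["R"],3).tolist(),c["t"])
E
```

```text
pics
{'time_s': 0.0, 'joints': [84.717, 22.091, 0.381, -0.028, -68.411, -14.818], 'joint_velocities': [-0.028, -0.017, 0.056, -0.024, 0.03, 0.092], 'effort': [0.0, -39.066, 18.74, 4.22, 0.011, -0.0], 'tcp_pos': [0.215, 0.586, 0.221], 'ee_rot': [[0.939, -0.344, -0.001], [-0.344, -0.939, -0.002], [0.0, 0.002, -1.0]], 'wrist_force': [-0.861, -0.318, -0.382], 'moment': [0.034, -0.008, -0.005], 'gripper_width': 1.001}
side 570.6885815658701 570.6885815658701 313.37423657787934 241.7768844482661 [-0.04990909  0.          0.          0.          0.        ] [[0.822, -0.569, 0.009], [-0.295, -0.439, -0.849], [0.487, 0.695, -0.529]] [-0.43666318  0.22335761  1.09931889]
top 515.107996874146 515.107996874146 320.43296545725536 232.53940031631672 [-0.08690352  0.          0.          0.          0.        ] [[0.012, -1.0, 0.001], [-0.983, -0.012, -0.184], [0.184, 0.001, -0.983]] [-0.01235921  0.52474757  1.08934761]
```

View pics/side0.png

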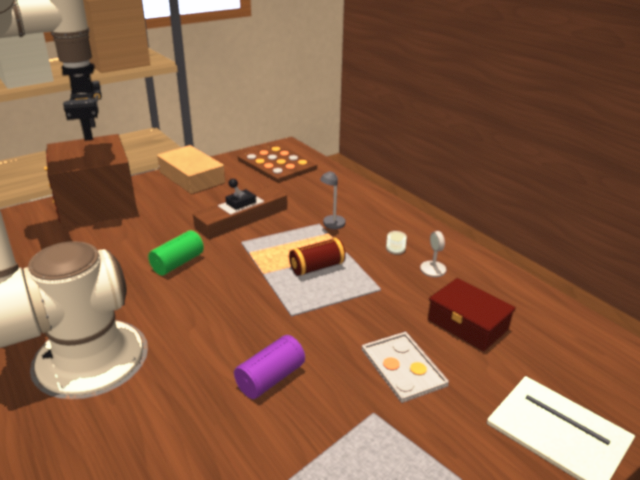

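View pics/top0.png

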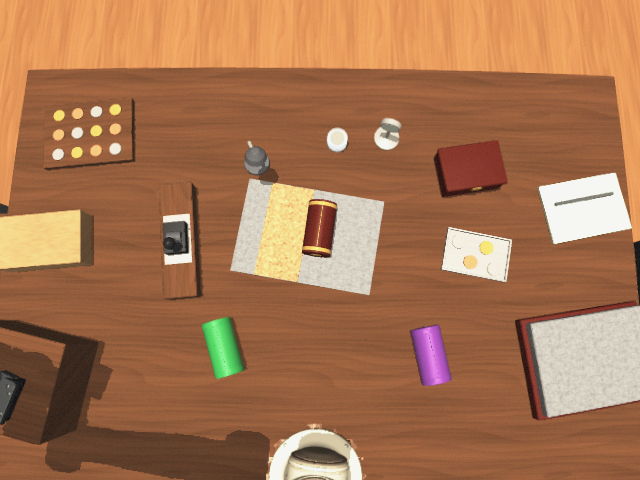

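The top view shows the mat with corners near (249,180), (384,201), (370,294) and (231,271). The case is near (320,228), the strip near (284,232), and the toggle ball near (169,243) on the panel. I'll enlarge it to pick points more precisely.

```bash
python3 - <<'E'
import cv2
a=cv2.imread("pics/top0.png")[165:310,150:400];cv2.imwrite("pics/top0c.png",cv2.resize(a,None,fx=3.2,fy=3.2,interpolation=cv2.INTER_CUBIC))
a=cv2.imread("pics/side0.png")[165:315,180:390];cv2.imwrite("pics/side0c.png",cv2.resize(a,None,fx=3.8,fy=3.8,interpolation=cv2.INTER_CUBIC))
E
```

```text
(no output)
```

View pics/top0c.png

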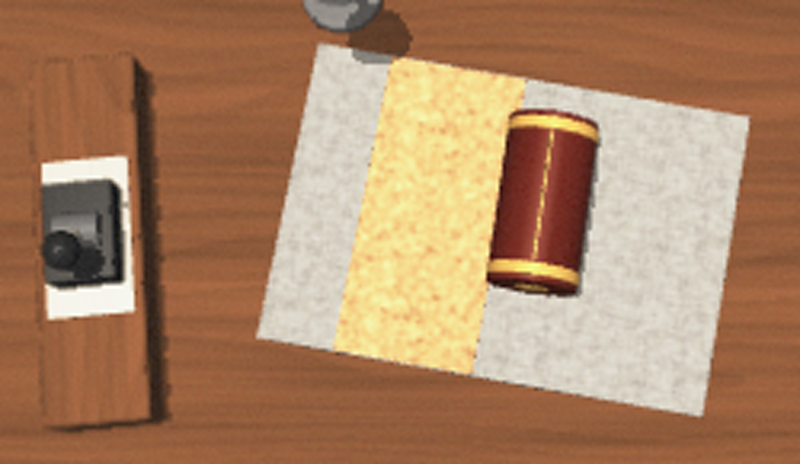

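View pics/side0c.png

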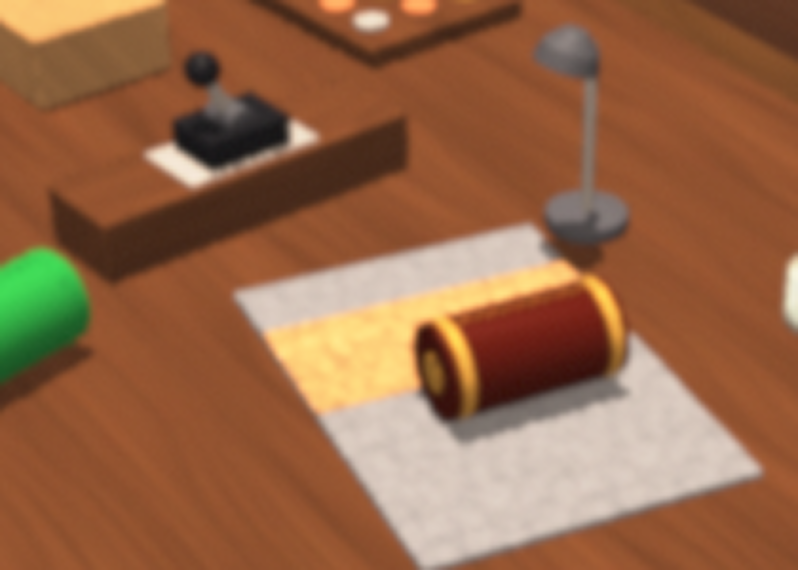

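```bash
cat > h.py <<'E'
from station import r
import numpy as np,cv2
from scipy.optimize import least_squares
def proj(c,X): 
    return cv2.projectPoints(np.asarray(X,float).reshape(-1,3),cv2.Rodrigues(c["R"])[0],np.asarray(c["t"],float),np.array([[c["fx"],0,c["cx"]],[0,c["fy"],c["cy"]],[0,0,1]]),np.asarray(c["dist"],float))[0].reshape(-1,2)
def ray(c,p,z):
    K=np.array([[c["fx"],0,c["cx"]],[0,c["fy"],c["cy"]],[0,0,1]])
    u=cv2.undistortPoints(np.array([[p]],float),K,np.asarray(c["dist"],float))[0,0]
    d=c["R"].T@np.array([u[0],u[1],1]);o=-c["R"].T@c["t"]
    return o+d*(z-o[2])/d[2]
def Rz(a): return np.array([[np.cos(a),-np.sin(a),0],[np.sin(a),np.cos(a),0],[0,0,1]])
def cyl(q):
    t=np.linspace(0,2*np.pi,60)
    P=np.array([[s*.06,.032*np.cos(a),.032*np.sin(a)] for s in(-1,1) for a in t])
    return P@Rz(q[2]).T+[q[0],q[1],.036]
def fitcase(obs,q0):
    def f(q):
        o=[]
        for c,pts in obs:
            h=cv2.convexHull(proj(c,cyl(q)).astype(np.float32))
            o+=[cv2.pointPolygonTest(h,(float(p[0]),float(p[1])),True) for p in pts]
        return o
    s=least_squares(f,q0,diff_step=1e-3,x_scale=[.01,.01,.05]);return s.x,s.fun
E
python3 - <<'E'
from h import *
T=r.capture("top");S=r.capture("side")
ct=lambda P:np.array(P)/3.2+[150,165]
cs=lambda P:np.array(P)/3.8+[180,165]
mt=ct([(318,43),(749,117),(703,416),(257,338)]);ms=cs([(535,224),(762,472),(425,568),(235,294)])
L=np.array([[.11,.16],[.11,-.16],[-.11,-.16],[-.11,.16]])
M=lambda q:np.c_[L@Rz(q[2])[:2,:2].T+q[:2],np.full(4,.004)]
for w in((1,1),(1,0),(0,1)):
    g=lambda q:np.r_[w[0]*(proj(T,M(q))-mt).ravel(),w[1]*(proj(S,M(q))-ms).ravel()]
    s=least_squares(g,[.5,0,0]);print("mat",s.x,np.degrees(s.x[2]),np.round(s.fun,1))
    if w==(1,1):q=s.x
pt=ct([(507,118),(498,195),(489,270),(600,125),(590,200),(580,280),(553,108),(537,296)])
ps=cs([(416,350),(440,318),(520,296),(595,276),(455,420),(530,396),(605,372),(627,335)])
for o in([(T,pt),(S,ps)],[(T,pt)],[(S,ps)]):
    x,f=fitcase(o,[.5,0,q[2]]);print("case",x,np.degrees(x[2]),np.round(f,1))
    strip=q[:2]+Rz(q[2])[:2,:2]@[0,.055]
    for e in(-.06,0,.06): print(e,Rz(q[2])[:2,:2].T@(x[:2]+Rz(x[2])[:2,:2]@[e,0]-strip))
print("strip",strip)
bt=ct([(62,250)])[0];bs=cs([(202,68)])[0]
for z in(.09,.1,.105,.11,.115): print(z,ray(T,bt,z)[:2],ray(S,bs,z)[:2])
print([ray(T,p,.045)[:2].round(4) for p in ct([(32,57),(132,55),(150,427),(42,424)])], ray(T,(282,0),0))
E
```

```text
mat [ 0.52725501  0.02185746 -0.16473473] -9.438604763530691 [ 0.3 -0.6  0.3 -0.5 -0.3 -0.5 -0.  -1.  -1.6  0.6  0.2  0.3 -0.6  1.
 -0.5  0.2]
mat [ 0.52572337  0.02192807 -0.16147684] -9.251941472972224 [ 0.   0.2  0.1 -0.1 -0.2  0.   0.  -0.1 -0.   0.  -0.   0.  -0.   0.
 -0.   0. ]
mat [ 0.52983662  0.02303444 -0.17039979] -9.763189035338884 [ 0.  -0.  -0.  -0.  -0.  -0.  -0.  -0.  -0.7  0.2  0.6 -0.  -0.4  0.3
  0.4 -0.5]
case [ 0.5375775  -0.00405784 -0.10954639] -6.276545969603806 [-0.1  0.2  0.5 -0.7 -0.4 -0.3  0.2 -1.   1.7 -0.2 -0.1 -0.2  1.   1.3
  1.6  0.5]
-0.06 [-0.04547604 -0.08218128]
0 [ 0.01443261 -0.07887166]
0.06 [ 0.07434126 -0.07556204]
case [ 0.53627162 -0.00468604 -0.10836385] -6.2087914549324035 [-0.4 -0.1  0.1 -0.4 -0.1  0.1 -0.4 -0.5]
-0.06 [-0.04665727 -0.08308597]
0 [ 0.01324743 -0.07970551]
0.06 [ 0.07315212 -0.07632505]
case [ 0.540483   -0.00138128 -0.09477881] -5.430425892863475 [1.2 0.4 0.7 0.8 0.4 0.5 0.6 0.9]
-0.06 [-0.0429934  -0.07994879]
0 [ 0.01685984 -0.07575486]
0.06 [ 0.07671309 -0.07156092]
strip [0.5362745  0.07611286]
0.09 [0.49034506 0.31590739] [0.51130698 0.35558175]
0.1 [0.48872689 0.31290223] [0.50222808 0.33703533]
0.105 [0.48791781 0.31139965] [0.49768862 0.32776212]
0.11 [0.48710872 0.30989708] [0.49314917 0.31848891]
0.115 [0.48629964 0.3083945 ] [0.48860972 0.3092157 ]
[array([0.6365, 0.3606]), array([0.6384, 0.2886]), array([0.3764, 0.2612]), array([0.3771, 0.3358])] [1.14067068 0.09965727 0.        ]
```

```bash
cat >> h.py <<'E'
def to(target,yaw=None):
    s=r.sense();R=np.array(s["ee_rot"]);p=np.array(s["tcp_pos"])
    print("t",round(s["time_s"],2),"tcp",p.round(4),"tool-yaw",round(np.degrees(np.arctan2(R[1,0],R[0,0])),2),"z",R[:,2].round(3),"F",np.round(s["wrist_force"],1),"w",round(s["gripper_width"],3))
    print("shift/100mm",(R.T@(np.array(target)-p)/.1).round(3))
    if yaw is not None:
        from scipy.spatial.transform import Rotation as Q
        a=np.radians(yaw);D=np.array([[np.cos(a),np.sin(a),0],[np.sin(a),-np.cos(a),0],[0,0,-1]])
        print("turn/45deg",(np.degrees(Q.from_matrix(R.T@D).as_rotvec())/45).round(3))
E
python3 -m crank '[[1,[0,0,0],[0,0,-0.1]],[1,[0,0,0],[0,0,-0.1]],[1,[0,0,0],[0,0,-0.1]],[1,[0,0,0],[0,0,0]]]'
python3 -c "
from h import *
to([.534,-.017,.15],-6.2)"
```

```text
time_s: 0.6
tcp_pos: [0.2147, 0.5868, 0.2223]
ee_rot: [[0.993, -0.115, -0.0], [-0.115, -0.993, -0.001], [-0.0, 0.001, -1.0]]
wrist_force: [0.9, -0.2, -0.0]
gripper_width: 0.722
t 0.6 tcp [0.2147 0.5868 0.2223] tool-yaw -6.61 z [-0.    -0.001 -1.   ] F [ 0.9 -0.2 -0. ] w 0.722
shift/100mm [3.867 5.63  0.725]
turn/45deg [ 0.001  0.    -0.009]
```

```bash
python3 -m crank '[[1,[0.24,0.35,0],[0,0,0]],[1,[0.24,0.35,0],[0,0,0]],[1,[0.24,0.35,0],[0,0,0]],[1,[0.24,0.35,0],[0,0,0]],[1,[0.24,0.35,0],[0,0,0]],[1,[0.24,0.35,0],[0,0,0]],[1,[0.24,0.35,0],[0,0,0]],[1,[0.24,0.35,0],[0,0,0]]]'
python3 -m crank '[[1,[0.24,0.35,0],[0,0,0]],[1,[0.24,0.35,0],[0,0,0]],[1,[0.24,0.35,0],[0,0,0]],[1,[0.24,0.35,0],[0,0,0]],[1,[0.24,0.35,0],[0,0,0]],[1,[0.24,0.35,0],[0,0,0]],[1,[0.24,0.35,0],[0,0,0]],[1,[0.24,0.35,0],[0,0,0]]]'
python3 -m crank '[[1,[0,0,0.3],[0,0,0]],[1,[0,0,0.3],[0,0,0]],[1,[0,0,0],[0,0,0]]]'
python3 -c "
from h import *
to([.534,-.017,.075],-6.2)
for n in('top','side'):cv2.imwrite('pics/%s1.png'%n,r.capture(n)['img'])"
```

```text
time_s: 1.4
tcp_pos: [0.3737, 0.2851, 0.2227]
ee_rot: [[0.993, -0.116, 0.0], [-0.116, -0.993, 0.0], [0.0, -0.0, -1.0]]
wrist_force: [0.2, 0.4, -0.2]
gripper_width: 0.033
time_s: 2.2
tcp_pos: [0.5324, -0.0152, 0.2227]
ee_rot: [[0.993, -0.117, 0.0], [-0.117, -0.993, 0.0], [0.0, -0.0, -1.0]]
wrist_force: [-0.4, -0.2, 0.7]
gripper_width: 0.009
time_s: 2.5
tcp_pos: [0.5287, -0.0145, 0.1585]
ee_rot: [[0.993, -0.118, -0.01], [-0.118, -0.993, -0.001], [-0.009, 0.002, -1.0]]
wrist_force: [-0.8, -0.8, -0.1]
gripper_width: 0.007
t 2.5 tcp [ 0.5287 -0.0145  0.1585] tool-yaw -6.8 z [-0.01  -0.001 -1.   ] F [-0.8 -0.8 -0.1] w 0.007
shift/100mm [0.063 0.016 0.835]
turn/45deg [ 0.003  0.012 -0.013]
```

View pics/side1.png

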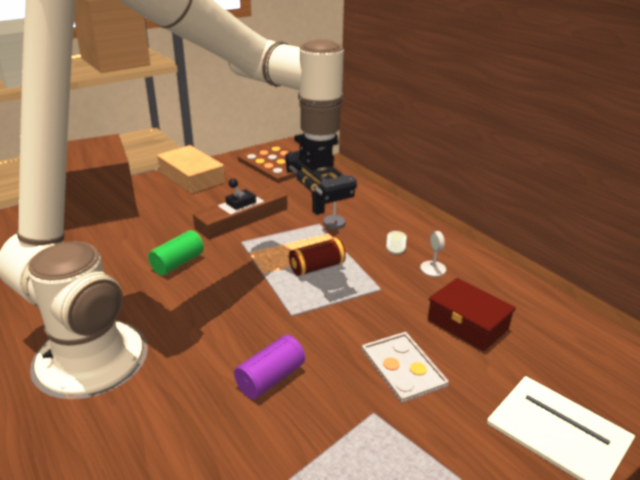

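View pics/top1.png

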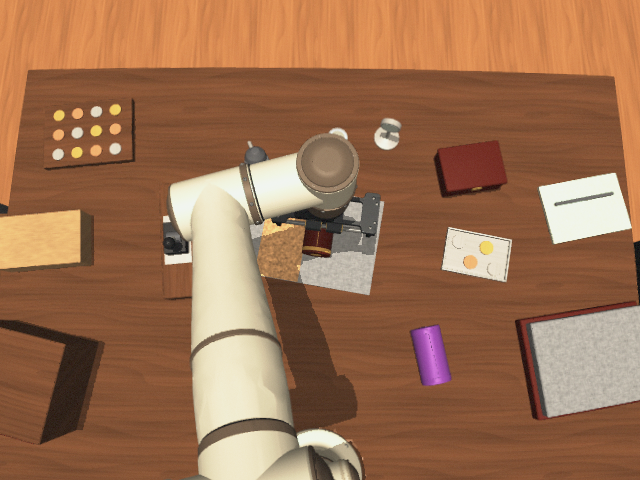

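```bash
python3 -m crank '[[1,[0.06,0.01,0.3],[0,0.012,-0.013]],[1,[0,0,0.3],[0,0,0]],[1,[0,0,0.15],[0,0,0]],[1,[0,0,0],[0,0,0]],[1,[0,0,0],[0,0,0]]]'
python3 -c "
from h import *
to([.535,-.0155,.069],-6.2)"
```

```text
time_s: 3.1
tcp_pos: [0.5397, -0.0146, 0.0895]
ee_rot: [[0.995, -0.104, 0.013], [-0.104, -0.995, -0.001], [0.013, -0.001, -1.0]]
wrist_force: [0.3, 0.1, 0.6]
gripper_width: 0.005
t 3.1 tcp [ 0.5397 -0.0146  0.0895] tool-yaw -5.96 z [ 0.013 -0.001 -1.   ] F [0.3 0.1 0.6] w 0.005
shift/100mm [-0.048  0.014  0.204]
turn/45deg [-0.001 -0.016  0.005]
```

```bash
python3 -m crank '[[1,[-0.04,0.01,0.08],[0,-0.015,0]],[1,[0,0,0],[0,0,0]],[1,[0,0,0.08],[0,0,0]],[1,[0,0,0],[0,0,0]],[1,[0,0,0],[0,0,0]]]'
python3 -c "
from h import *
to([.535,-.0155,.069],-6.2)"
```

```text
time_s: 3.6
tcp_pos: [0.534, -0.0159, 0.0713]
ee_rot: [[0.994, -0.105, -0.003], [-0.105, -0.994, -0.0], [-0.003, 0.0, -1.0]]
wrist_force: [0.5, 0.2, -0.4]
gripper_width: 0.008
t 3.6 tcp [ 0.534  -0.0159  0.0713] tool-yaw -6.01 z [-0.003 -0.    -1.   ] F [ 0.5  0.2 -0.4] w 0.008
shift/100mm [ 0.01  -0.005  0.023]
turn/45deg [0.    0.003 0.004]
```

```bash
python3 -m crank '[[1,[0,0,0.02],[0,0,0]],[1,[0,0,0],[0,0,0]],[1,[0,0,0],[0,0,0]]]'; python3 -m crank '[[1,[0,0,0.02],[0,0,0]],[1,[0,0,0],[0,0,0]],[1,[0,0,0],[0,0,0]]]'
python3 -c "
from h import *
to([.535,-.0155,.069],-6.2)"
```

```text
time_s: 3.9
tcp_pos: [0.5341, -0.0158, 0.0695]
ee_rot: [[0.994, -0.105, -0.002], [-0.105, -0.994, 0.0], [-0.002, 0.0, -1.0]]
wrist_force: [-0.3, -0.3, -0.7]
gripper_width: 0.005
time_s: 4.2
tcp_pos: [0.5343, -0.0158, 0.0676]
ee_rot: [[0.995, -0.105, -0.002], [-0.105, -0.995, 0.0], [-0.002, 0.0, -1.0]]
wrist_force: [0.4, -0.3, 0.1]
gripper_width: 0.006
t 4.2 tcp [ 0.5343 -0.0158  0.0676] tool-yaw -6.01 z [-0.002  0.    -1.   ] F [ 0.4 -0.3  0.1] w 0.006
shift/100mm [ 0.007 -0.004 -0.014]
turn/45deg [0.    0.002 0.004]
```

```bash
python3 -m crank '[[1,[0,0,0.01],[0,0,0]],[1,[0,0,0],[0,0,0]],[1,[0,0,0],[0,0,0]]]'; python3 -m crank '[[1,[0,0,0.01],[0,0,0]],[1,[0,0,0],[0,0,0]],[1,[0,0,0],[0,0,0]]]'
python3 -c "
from h import *
to([.535,-.0155,.069],-6.2)
cv2.imwrite('pics/side2.png',cv2.resize(r.capture('side')['img'][150:300,230:400],None,fx=4,fy=4,interpolation=2))"
```

```text
time_s: 4.5
tcp_pos: [0.5344, -0.0159, 0.0671]
ee_rot: [[0.995, -0.105, -0.002], [-0.105, -0.995, 0.0], [-0.002, 0.0, -1.0]]
wrist_force: [-0.9, -0.5, 3.9]
gripper_width: 0.003
time_s: 4.8
tcp_pos: [0.5346, -0.0159, 0.0669]
ee_rot: [[0.995, -0.104, -0.001], [-0.104, -0.995, 0.0], [-0.001, 0.0, -1.0]]
wrist_force: [-0.8, -1.4, 7.7]
gripper_width: 0.008
t 4.8 tcp [ 0.5346 -0.0159  0.0669] tool-yaw -5.99 z [-0.001  0.    -1.   ] F [-0.8 -1.4  7.7] w 0.008
shift/100mm [ 0.003 -0.005 -0.021]
turn/45deg [0.    0.001 0.005]
```

View pics/side2.png

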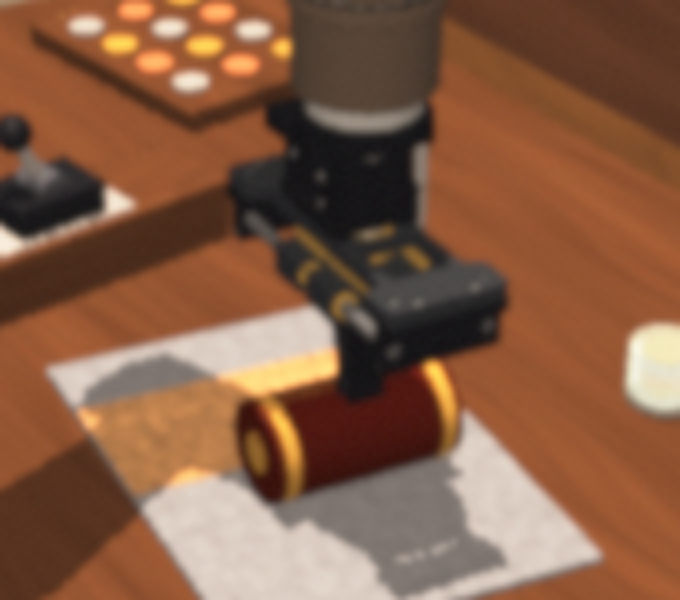

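The fingers rest on the case's top near (360,390) in the crop, pressing with about 8 N. I'll roll a first short stroke.

```bash
python3 -m crank '[[1,[0,-0.05,0],[0,0,0]],[1,[0,-0.05,0],[0,0,0]],[1,[0,-0.05,0],[0,0,0]],[1,[0,-0.05,0],[0,0,0]],[1,[0,0,0],[0,0,0]]]'
python3 -c "
from h import *
to([.535,-.0155,.069],-6.2)
cv2.imwrite('pics/side3.png',cv2.resize(r.capture('side')['img'][150:300,230:400],None,fx=4,fy=4,interpolation=2))"
```

```text
time_s: 5.35
tcp_pos: [0.5373, 0.0046, 0.0682]
ee_rot: [[0.995, -0.103, 0.001], [-0.103, -0.995, 0.0], [0.001, -0.0, -1.0]]
wrist_force: [-4.3, 0.2, 16.9]
gripper_width: 0.005
t 5.35 tcp [0.5373 0.0046 0.0682] tool-yaw -5.91 z [ 0.001  0.    -1.   ] F [-4.3  0.2 16.9] w 0.005
shift/100mm [-0.002  0.203 -0.008]
turn/45deg [-0.    -0.001  0.006]
```

View pics/side3.png

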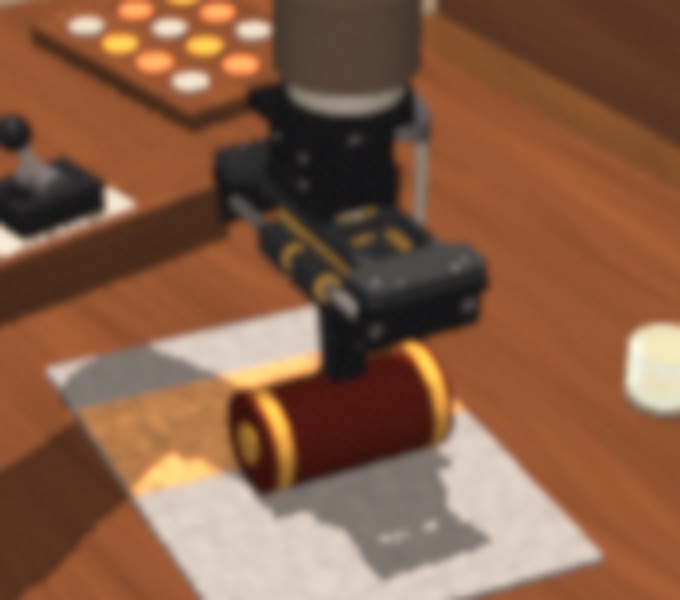

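```bash
python3 -m crank '[[1,[0,-0.05,-0.005],[0,0,0]],[1,[0,-0.05,-0.005],[0,0,0]],[1,[0,-0.05,0],[0,0,0]],[1,[0,-0.05,0],[0,0,0]],[1,[0,0,0],[0,0,0]]]'
python3 -m crank '[[1,[0,0,-0.15],[0,0,0]],[1,[0,0.2,-0.1],[0,0,0]],[1,[0,0.05,0],[0,0,0]],[1,[0,0,0],[0,0,0]]]'
python3 -c "
from h import *
to([.535,-.0155,.069],-6.2)
S=r.capture('side');T=r.capture('top')
cv2.imwrite('pics/side4.png',cv2.resize(S['img'][150:300,230:400],None,fx=4,fy=4,interpolation=2))
cv2.imwrite('pics/top4.png',cv2.resize(T['img'][165:315,220:400],None,fx=4,fy=4,interpolation=2))"
```

```text
time_s: 5.9
tcp_pos: [0.5398, 0.0249, 0.0681]
ee_rot: [[0.995, -0.103, 0.001], [-0.103, -0.995, 0.001], [0.001, -0.001, -1.0]]
wrist_force: [-0.7, 0.1, 9.2]
gripper_width: 0.003
time_s: 6.3
tcp_pos: [0.5351, -0.0014, 0.091]
ee_rot: [[0.994, -0.106, -0.003], [-0.106, -0.994, 0.0], [-0.003, -0.0, -1.0]]
wrist_force: [-0.1, 0.6, -0.2]
gripper_width: 0.008
t 6.3 tcp [ 0.5351 -0.0014  0.091 ] tool-yaw -6.11 z [-0.003  0.    -1.   ] F [-0.1  0.6 -0.2] w 0.008
shift/100mm [0.015 0.141 0.22 ]
turn/45deg [-0.     0.004  0.002]
```

View pics/side4.png

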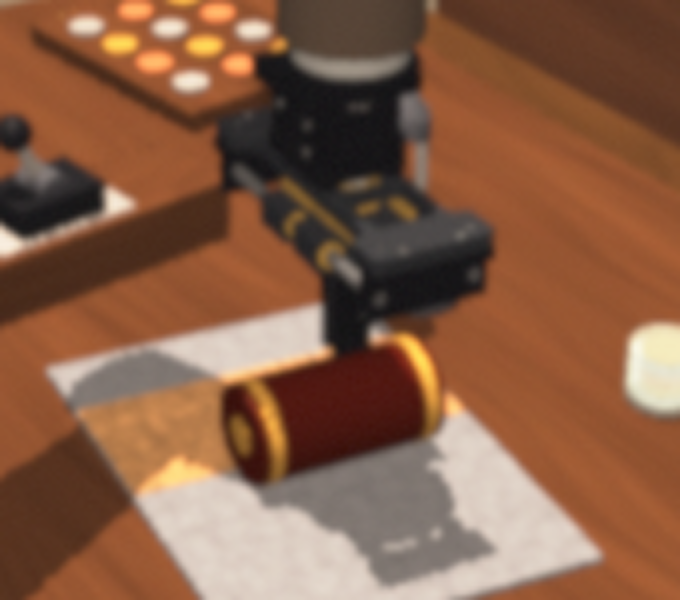

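View pics/top4.png

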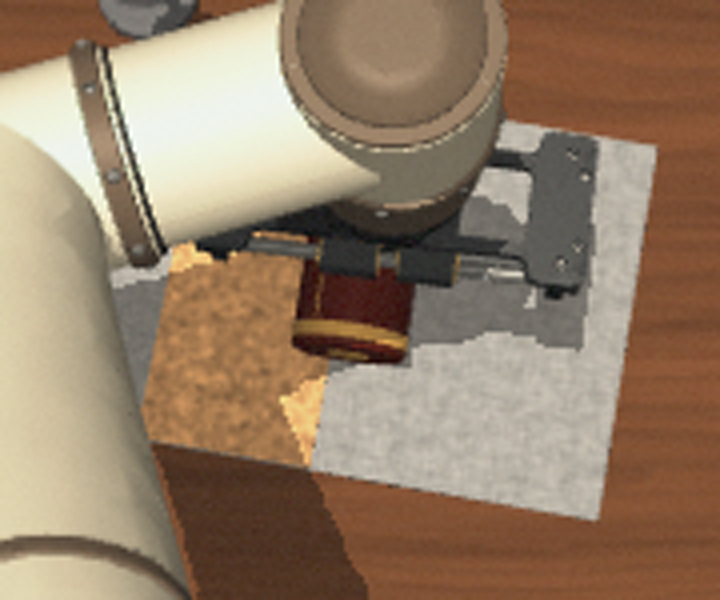

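```bash
python3 - <<'E'
from h import *
S=r.capture('side');T=r.capture('top')
ps=np.array([(223,410),(262,376),(330,356),(395,338),(265,483),(345,461),(425,438),(441,385)])/4+[230,150]
pt=np.array([(303,270),(298,300),(293,335),(413,300),(409,330),(405,360),(348,363)])/4+[220,165]
for o in([(T,pt),(S,ps)],[(T,pt)],[(S,ps)]):
    x,f=fitcase(o,[.54,.015,-.11]);print("case",x,np.degrees(x[2]),np.round(f,1))
E
```

```text
case [ 0.54051363  0.01614056 -0.11041412] -6.326263268517553 [ 0.4  0.2  0.1  0.   0.1 -0.  -0.9  1.5  0.3  0.  -0.   1.1  0.7  0.5
  0.5]
case [ 0.53843187  0.01543991 -0.12969397] -7.430917383443427 [0.2 0.1 0.2 0.2 0.1 0.1 0. ]
case [ 0.54258289  0.01727521 -0.12793721] -7.330262226375538 [1.  0.8 0.3 0.1 0.5 0.3 0.3 1. ]
```

```bash
python3 -m crank '[[1,[0.02,-0.055,0.1],[0,0.004,0]],[1,[0,0,0.1],[0,0,0]],[1,[0,0,0.03],[0,0,0]],[1,[0,0,0.02],[0,0,0]],[1,[0,0,0],[0,0,0]]]'
python3 -c "
from h import *
to([.537,.0045,.067],-6.2)"
```

```text
time_s: 7.0
tcp_pos: [0.5374, 0.0039, 0.067]
ee_rot: [[0.995, -0.104, -0.002], [-0.104, -0.995, -0.002], [-0.002, 0.002, -1.0]]
wrist_force: [-4.3, -0.6, 8.5]
gripper_width: 0.004
t 7.0 tcp [0.5374 0.0039 0.067 ] tool-yaw -5.97 z [-0.002 -0.002 -1.   ] F [-4.3 -0.6  8.5] w 0.004
shift/100mm [-0.004 -0.006 -0.   ]
turn/45deg [0.002 0.002 0.005]
```

```bash
python3 -m crank '[[1,[-0.005,-0.05,-0.005],[0,0,0]],[1,[0,-0.06,-0.005],[0,0,0]],[1,[0,-0.06,0],[0,0,0]],[1,[0,-0.06,0],[0,0,0]],[1,[0,-0.06,0],[0,0,0]],[1,[0,-0.06,0.005],[0,0,0]],[1,[0,-0.06,0],[0,0,0]],[1,[0,-0.04,0],[0,0,0]]]'
python3 -m crank '[[1,[0,0,0],[0,0,0]],[1,[0,0,0],[0,0,0]]]'
python3 -m crank '[[1,[0,0,-0.15],[0,0,0]],[1,[0,0.17,-0.1],[0,0,0]],[1,[0,0.05,0],[0,0,0]],[1,[0,0,0],[0,0,0]]]'
python3 -c "
from h import *
to([.535,.0265,.067],-6.2)
S=r.capture('side');T=r.capture('top')
cv2.imwrite('pics/side5.png',cv2.resize(S['img'][150:300,230:400],None,fx=4,fy=4,interpolation=2))
cv2.imwrite('pics/top5.png',cv2.resize(T['img'][165:315,220:400],None,fx=4,fy=4,interpolation=2))"
```

```text
time_s: 7.8
tcp_pos: [0.543, 0.0497, 0.0679]
ee_rot: [[0.995, -0.104, 0.002], [-0.104, -0.995, -0.0], [0.002, -0.0, -1.0]]
wrist_force: [-1.5, 0.5, 5.5]
gripper_width: 0.009
time_s: 8.0
tcp_pos: [0.543, 0.0496, 0.0678]
ee_rot: [[0.995, -0.104, 0.002], [-0.104, -0.995, -0.0], [0.002, -0.0, -1.0]]
wrist_force: [-1.7, -0.1, 6.3]
gripper_width: 0.006
time_s: 8.4
tcp_pos: [0.5396, 0.0262, 0.0916]
ee_rot: [[0.994, -0.107, 0.0], [-0.107, -0.994, -0.0], [0.0, 0.0, -1.0]]
wrist_force: [0.3, 0.5, -1.1]
gripper_width: 0.01
t 8.4 tcp [0.5396 0.0262 0.0916] tool-yaw -6.12 z [ 0. -0. -1.] F [ 0.3  0.5 -1.1] w 0.01
shift/100mm [-0.046  0.002  0.246]
turn/45deg [ 0.    -0.     0.002]
```

View pics/side5.png

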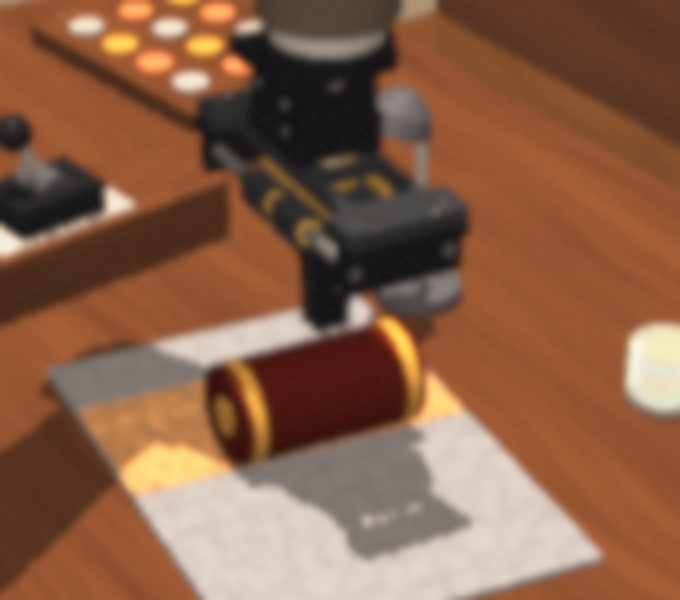

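View pics/top5.png

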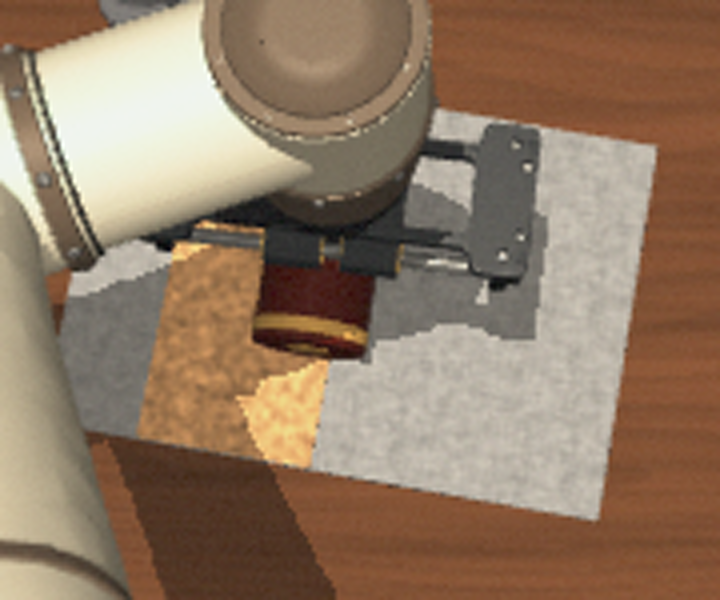

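```bash
python3 -m crank '[[1,[-0.02,-0.01,0.1],[0,0,0]],[1,[0,0,0.1],[0,0,0]],[1,[0,0,0.03],[0,0,0]],[1,[0,0,0.02],[0,0,0]],[1,[0,0,0],[0,0,0]]]'
python3 -m crank '[[1,[-0.005,-0.05,-0.005],[0,0,0]],[1,[0,-0.06,-0.005],[0,0,0]],[1,[0,-0.06,0],[0,0,0]],[1,[0,-0.06,0],[0,0,0]],[1,[0,-0.06,0],[0,0,0]],[1,[0,-0.06,0.005],[0,0,0]],[1,[0,-0.06,0],[0,0,0]],[1,[0,-0.04,0],[0,0,0]]]'
python3 -m crank '[[1,[0,0,0],[0,0,0]],[1,[0,0,0],[0,0,0]]]'
python3 -m crank '[[1,[0,0,-0.15],[0,0,0]],[1,[0,0.17,-0.1],[0,0,0]],[1,[0,0.03,0],[0,0,0]],[1,[0,0,0],[0,0,0]]]'
python3 -c "
from h import *
to([.535,.05,.067],-6.2)
S=r.capture('side');T=r.capture('top')
cv2.imwrite('pics/side6.png',cv2.resize(S['img'][150:300,220:390],None,fx=4,fy=4,interpolation=2))
cv2.imwrite('pics/top6.png',cv2.resize(T['img'][165:315,220:400],None,fx=4,fy=4,interpolation=2))"
```

```text
time_s: 9.0
tcp_pos: [0.537, 0.028, 0.0673]
ee_rot: [[0.995, -0.104, -0.003], [-0.104, -0.995, -0.002], [-0.003, 0.002, -1.0]]
wrist_force: [-5.3, -0.3, 7.8]
gripper_width: 0.005
time_s: 9.8
tcp_pos: [0.5426, 0.0739, 0.0677]
ee_rot: [[0.995, -0.104, 0.001], [-0.104, -0.995, -0.0], [0.001, 0.0, -1.0]]
wrist_force: [-0.1, 0.8, 3.3]
gripper_width: 0.006
time_s: 10.0
tcp_pos: [0.5427, 0.0735, 0.0677]
ee_rot: [[0.995, -0.104, 0.001], [-0.104, -0.995, -0.0], [0.001, 0.0, -1.0]]
wrist_force: [-1.0, 0.7, 4.6]
gripper_width: 0.005
time_s: 10.4
tcp_pos: [0.5399, 0.0523, 0.0921]
ee_rot: [[0.994, -0.107, 0.0], [-0.107, -0.994, -0.0], [0.0, 0.0, -1.0]]
wrist_force: [1.1, 0.8, -0.2]
gripper_width: 0.005
t 10.4 tcp [0.5399 0.0523 0.0921] tool-yaw -6.13 z [ 0. -0. -1.] F [ 1.1  0.8 -0.2] w 0.005
shift/100mm [-0.046  0.028  0.251]
turn/45deg [ 0.    -0.     0.001]
```

View pics/side6.png

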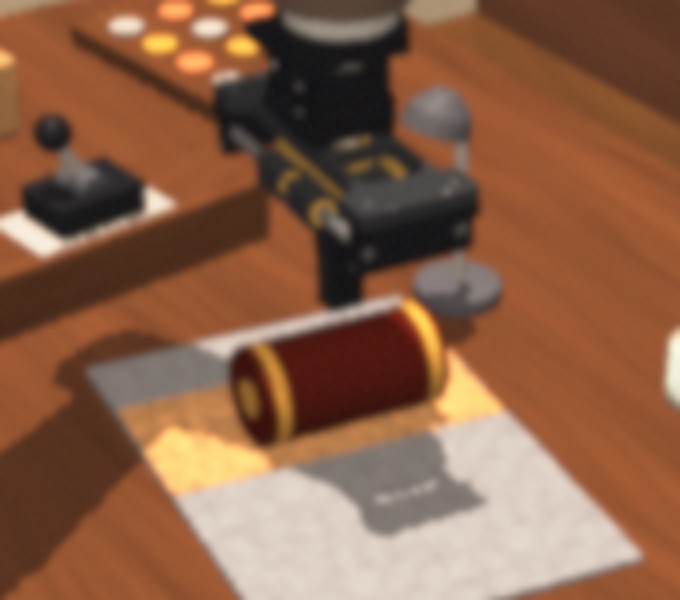

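View pics/top6.png

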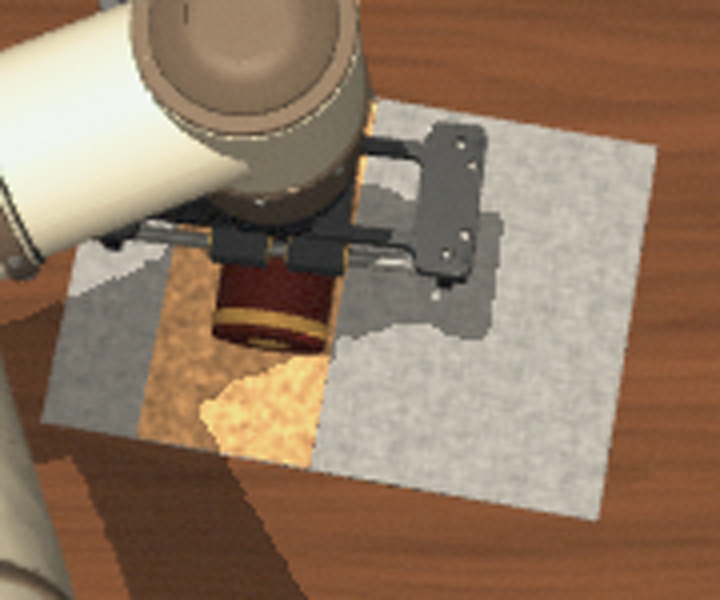

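```bash
python3 -m crank '[[1,[-0.02,0,0.1],[0,0,0]],[1,[0,0,0.1],[0,0,0]],[1,[0,0,0.03],[0,0,0]],[1,[0,0,0.02],[0,0,0]],[1,[0,0,0],[0,0,0]]]'
python3 -m crank '[[1,[-0.005,-0.04,-0.005],[0,0,0]],[1,[0,-0.06,-0.005],[0,0,0]],[1,[0,-0.06,0],[0,0,0]],[1,[0,-0.06,0],[0,0,0]],[1,[0,-0.04,0],[0,0,0]],[1,[0,-0.02,0],[0,0,0]],[1,[0,0,0],[0,0,0]],[1,[0,0,0],[0,0,0]]]'
python3 -m crank '[[1,[0,0,-0.1],[0,0,0]],[1,[0,0,-0.3],[0,0,0]],[1,[0,0,-0.3],[0,0,0]],[1,[0,0,-0.3],[0,0,0]],[1,[-0.2,-0.4,0],[0,0,0]],[1,[-0.2,-0.4,0],[0,0,0]],[1,[-0.2,-0.4,0],[0,0,0]],[1,[0,0,0],[0,0,0]]]'
python3 -c "
from h import *
to([.47,.31,.2],5.7)
S=r.capture('side');T=r.capture('top')
cv2.imwrite('pics/side7.png',cv2.resize(S['img'][150:300,200:370],None,fx=4,fy=4,interpolation=2))
cv2.imwrite('pics/top7.png',cv2.resize(T['img'][165:315,180:380],None,fx=4,fy=4,interpolation=2))"
```

```text
time_s: 11.0
tcp_pos: [0.537, 0.0532, 0.0678]
ee_rot: [[0.995, -0.104, -0.003], [-0.104, -0.995, -0.002], [-0.003, 0.002, -1.0]]
wrist_force: [-4.6, -0.6, 8.6]
gripper_width: 0.003
time_s: 11.8
tcp_pos: [0.5408, 0.0815, 0.0684]
ee_rot: [[0.994, -0.105, 0.001], [-0.105, -0.994, -0.0], [0.001, 0.0, -1.0]]
wrist_force: [-2.0, -0.0, 2.5]
gripper_width: 0.006
time_s: 12.6
tcp_pos: [0.4933, 0.2111, 0.1694]
ee_rot: [[0.995, -0.1, 0.003], [-0.1, -0.995, 0.002], [0.003, -0.002, -1.0]]
wrist_force: [0.2, -0.6, 0.0]
gripper_width: 0.002
t 12.6 tcp [0.4933 0.2111 0.1694] tool-yaw -5.71 z [ 0.003  0.002 -1.   ] F [ 0.2 -0.6  0. ] w 0.002
shift/100mm [-0.329 -0.961 -0.305]
turn/45deg [-0.003 -0.004 -0.254]
```

View pics/side7.png

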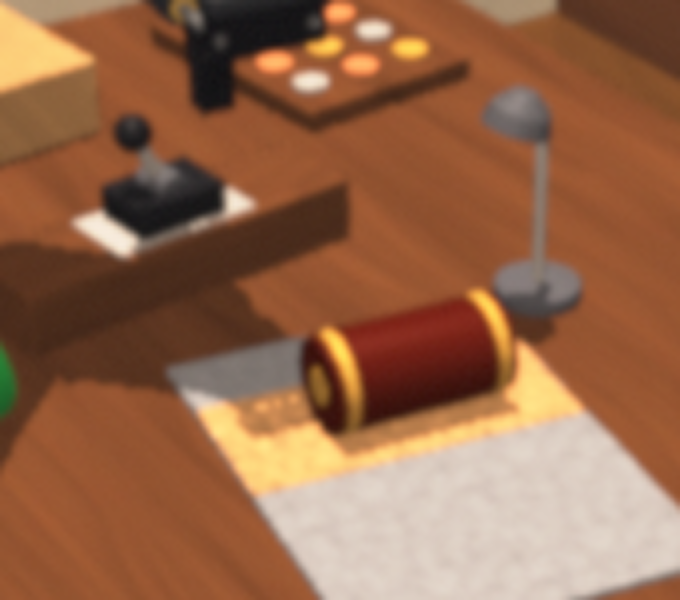

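View pics/top7.png

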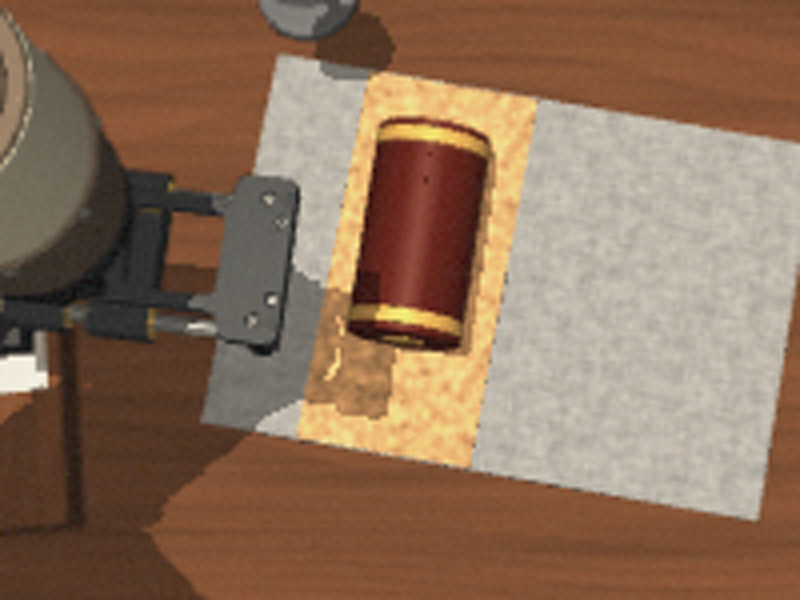

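The case now lies on the cork with margin on both sides. Its centre is near (420,232) in the top crop, and the cork runs from 345 to 520 at that row. I'll measure it, then work out the toggle move.

```bash
python3 - <<'E'
from h import *
S=r.capture('side');T=r.capture('top')
ps=np.array([(302,370),(330,327),(400,309),(470,290),(340,433),(415,414),(490,393),(515,345)])/4+[200,150]
pt=np.array([(378,130),(364,230),(349,325),(492,140),(479,235),(465,335),(435,117),(405,349)])/4+[180,165]
q=[.5262,.0219,-.163];st=np.array(q[:2])+Rz(q[2])[:2,:2]@[0,.055]
for o in([(T,pt),(S,ps)],[(T,pt)],[(S,ps)]):
    x,f=fitcase(o,[.54,.075,-.11]);print("case",x,np.degrees(x[2]),np.round(f,1))
    print([(Rz(q[2])[:2,:2].T@(x[:2]+Rz(x[2])[:2,:2]@[e,0]-st)).round(4) for e in(-.06,0,.06)])
# ball
b=np.array((133,132))/4+[200,150]; print([ray(S,b,z).round(4) for z in(.108,.111,.113)])
u=np.array([np.cos(.1),np.sin(.1)]);print("standoff",np.array([.507,.3105])-.075*u)
E
```

```text
case [ 0.54741234  0.07393903 -0.11872567] -6.802479665590728 [ 0.3  0.6  0.4 -0.5 -0.6 -0.6  0.2 -0.7  1.4 -1.1 -1.  -1.2  1.3  0.8
  0.8  0.3]
[array([-0.0475, -0.0029]), array([ 0.0125, -0.0002]), array([0.0724, 0.0024])]
case [ 0.54622036  0.07296932 -0.11585227] -6.637845959919893 [-0.2  0.1 -0.1 -0.1 -0.1 -0.1 -0.3 -0.3]
[array([-0.0485, -0.0042]), array([ 0.0115, -0.0014]), array([0.0714, 0.0015])]
case [ 0.55121585  0.0780314  -0.13001826] -7.449497833503833 [ 0.7  0.1 -0.  -0.4  0.  -0.3 -0.1  0.8]
[array([-0.0444,  0.0025]), array([0.0156, 0.0044]), array([0.0755, 0.0064])]
[array([0.4949, 0.3215, 0.108 ]), array([0.4921, 0.3159, 0.111 ]), array([0.4903, 0.3122, 0.113 ])]
standoff [0.43237469 0.30301249]
```

```bash
python3 -m crank '[[1,[0,0,0],[0,0,-0.13]],[1,[0,0,0],[0,0,-0.125]],[1,[-0.2,0,0],[0,0,0]],[1,[-0.2,0,0],[0,0,0]],[1,[-0.2,0,0],[0,0,0]],[1,[0,-0.4,0],[0,0,0]],[1,[0,-0.4,0],[0,0,0]],[1,[0,0,0],[0,0,0]]]'
python3 -c "
from h import *
to([.435,.304,.1],5.7)"
```

```text
time_s: 13.6
tcp_pos: [0.4276, 0.2836, 0.1688]
ee_rot: [[0.995, 0.097, 0.003], [0.097, -0.995, 0.002], [0.003, -0.001, -1.0]]
wrist_force: [0.9, 0.5, 0.3]
gripper_width: 0.007
t 13.6 tcp [0.4276 0.2836 0.1688] tool-yaw 5.54 z [ 0.003  0.002 -1.   ] F [0.9 0.5 0.3] w 0.007
shift/100mm [ 0.092 -0.194  0.688]
turn/45deg [-0.002 -0.004 -0.004]
```

```bash
python3 -m crank '[[1,[0.09,-0.19,0],[0,0,0]],[1,[0,0,0.35],[0,0,0]],[1,[0,0,0.34],[0,0,0]],[1,[0,0,0],[0,0,0]],[1,[0,0,0],[0,0,0]]]'
python3 -c "
from h import *
to([.508,.3115,.1],5.7)
S=r.capture('side');cv2.imwrite('pics/side8.png',cv2.resize(S['img'][130:270,180:350],None,fx=4,fy=4,interpolation=2))"
```

```text
time_s: 14.1
tcp_pos: [0.4344, 0.2999, 0.0997]
ee_rot: [[0.996, 0.094, 0.001], [0.094, -0.996, -0.001], [0.001, 0.001, -1.0]]
wrist_force: [-0.4, 0.9, 0.3]
gripper_width: 0.005
t 14.1 tcp [0.4344 0.2999 0.0997] tool-yaw 5.4 z [ 0.001 -0.001 -1.   ] F [-0.4  0.9  0.3] w 0.005
shift/100mm [ 0.744 -0.046 -0.002]
turn/45deg [ 0.002 -0.001 -0.007]
```

View pics/side8.png

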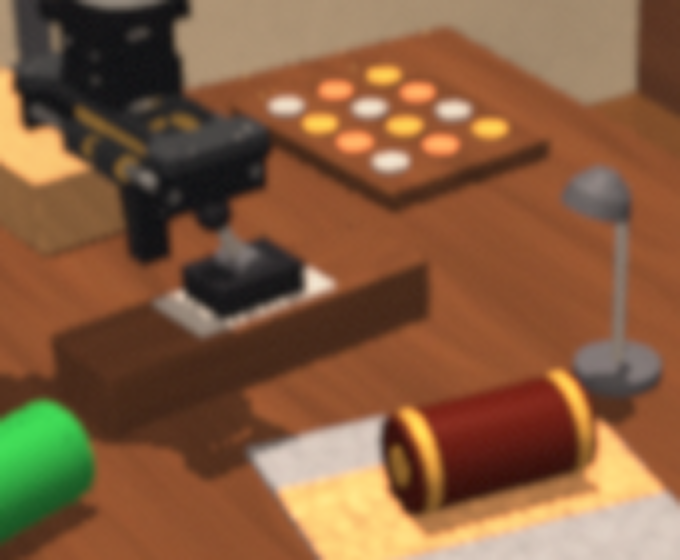

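```bash
python3 -m crank '[[1,[0.1,-0.04,0],[0,0,0]],[1,[0.1,0,0],[0,0,0]],[1,[0.1,0,0],[0,0,0]],[1,[0.1,0,0],[0,0,0]],[1,[0.1,0,0],[0,0,0]],[1,[0.08,0,0],[0,0,0]],[1,[0.06,0,0],[0,0,0]],[1,[0,0,0],[0,0,0]]]'
python3 -m crank '[[1,[0.04,0,0],[0,0,0]],[1,[0.04,0,0],[0,0,0]],[1,[0.02,0,0],[0,0,0]],[1,[0,0,0],[0,0,0]]]'
```

```text
time_s: 14.95
tcp_pos: [0.4979, 0.3109, 0.0991]
ee_rot: [[0.996, 0.095, 0.001], [0.095, -0.996, -0.0], [0.001, 0.0, -1.0]]
wrist_force: [-0.0, -0.2, -0.6]
gripper_width: 0.004
time_s: 15.35
tcp_pos: [0.5068, 0.3117, 0.0991]
ee_rot: [[0.995, 0.095, 0.0], [0.095, -0.995, -0.001], [0.0, 0.001, -1.0]]
wrist_force: [-1.1, -0.0, -0.7]
gripper_width: 0.004
```

```bash
python3 -m crank '[[1,[0.04,0,0],[0,0,0]],[1,[0.02,0,0],[0,0,0]],[1,[0,0,0],[0,0,0]],[1,[0,0,0],[0,0,0]]]'; python3 -c "
from h import *
S=r.capture('side');cv2.imwrite('pics/side9.png',cv2.resize(S['img'][130:270,180:350],None,fx=4,fy=4,interpolation=2))"
```

```text
time_s: 15.75
tcp_pos: [0.5091, 0.3116, 0.0989]
ee_rot: [[0.995, 0.095, -0.006], [0.095, -0.995, -0.003], [-0.007, 0.002, -1.0]]
wrist_force: [-12.3, 1.2, 3.5]
gripper_width: 0.005
```

View pics/side9.png

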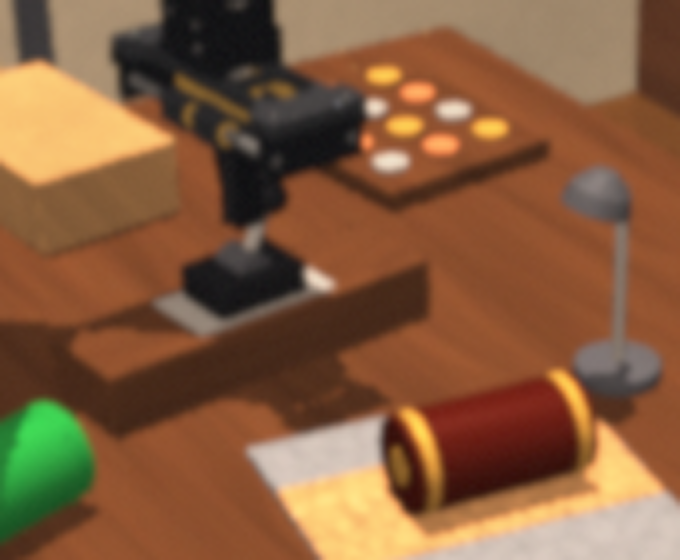

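The lever leans the other way and the push has met its end stop at 12 N. I'll back off, lift clear and check.

```bash
python3 -m crank '[[1,[-0.1,0,0],[0,0,0]],[1,[-0.3,0,0],[0,0,0]],[1,[-0.3,0,0],[0,0,0]],[1,[0,0,-0.4],[0,0,0]],[1,[0,0,-0.4],[0,0,0]],[1,[0,0,-0.3],[0,0,0]],[1,[0,0,0],[0,0,0]],[1,[0,0,0],[0,0,0]]]'; python3 -c "
from h import *
S=r.capture('side');T=r.capture('top');cv2.imwrite('pics/side10.png',S['img']);cv2.imwrite('pics/top10.png',T['img'])
cv2.imwrite('pics/side10c.png',cv2.resize(S['img'][130:270,180:350],None,fx=4,fy=4,interpolation=2))"
```

```text
time_s: 16.6
tcp_pos: [0.4434, 0.3061, 0.2105]
ee_rot: [[0.995, 0.095, 0.003], [0.095, -0.995, 0.002], [0.003, -0.002, -1.0]]
wrist_force: [0.7, 0.2, -0.7]
gripper_width: 0.005
```

View pics/side10c.png

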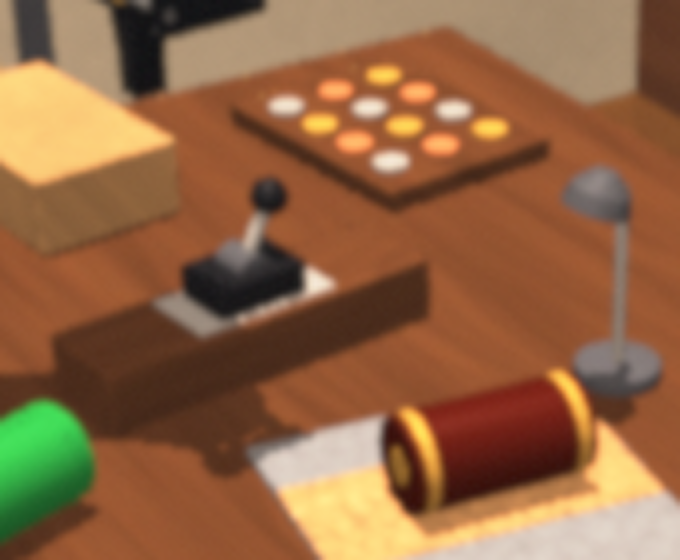

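View pics/top10.png

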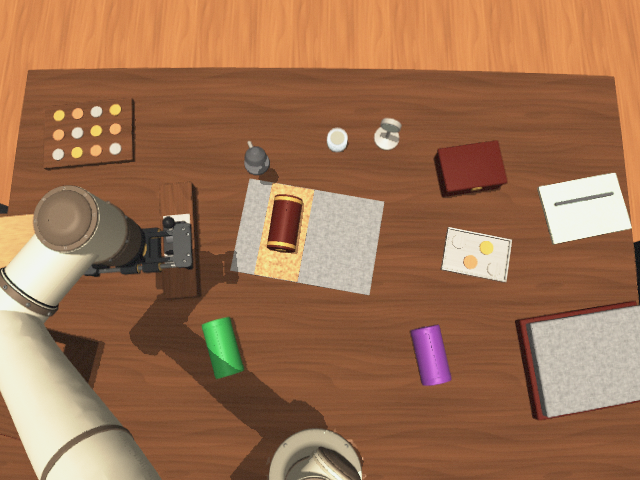

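```bash
python3 - <<'E'
from h import *
S=r.capture('side')
for j in(0,.05,.1,.5,.8,.85,.9,.95,1):
    a=j-.5;print(j,proj(S,[.507+.05*np.sin(a)*.995,.3116+.05*np.sin(a)*.1,.067+.05*np.cos(a)]).round(1))
a=cv2.imread('pics/top0.png');b=cv2.imread('pics/top10.png')
d=cv2.absdiff(a,b).max(2);print("bystander diff",d[100:290,320:520][:, :].max(), d[110:160,320:410].max(),d[135:290,430:520].max())
E
```

```text
0 [[231.4 184.8]]
0.05 [[232.1 184.2]]
0.1 [[232.8 183.6]]
0.5 [[238.9 180.2]]
0.8 [[243.6 179.4]]
0.85 [[244.3 179.4]]
0.9 [[245.1 179.5]]
0.95 [[245.8 179.6]]
1 [[246.5 179.7]]
bystander diff 177 25 26
```

```bash
python3 -c "
from station import r
print(r.finish_job())"
```

```text
the job is handed in; nothing more can be done
None
```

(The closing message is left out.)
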